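Isolate the workshop drill: unhook the keeper and swing the isolator handle to off

TASK

Make the machine isolator ready for its padlock. First, with the handle still at on, unhook the wooden keeper from its seat in the handle's way and put it in the grey tray; then swing the handle round to off so that the padlock hole in the handle lines up with the hole in the fixed hasp tongue, and leave it there. Do not disturb the other things on the bench.

Things in the scene. Friction and masses are not known exactly. Their poses are not given: they have to be found in the camera images.
- isolator: Fixed grey steel isolator lying face up on the bench; enclosure 150 (x) x 170 (y) x 60 mm high. Origin: centre of its underside, on the handle's pivot axis; z up, yaw varies. Its -x face is the front; it carries the hasp tongue (at y = 0) and the steel keeper seat (centred at y = +45 mm).
- seat (a point): Centre of the keeper's upright on the seat shelf's top, 20 mm above the bench, 42 mm out (-x) from the isolator's front face. The shelf reaches 68 mm out; at 58 to 68 mm out a curb stands 18 mm above the shelf. Cheeks of that height, 4 mm clear of either side of the keeper, run from 20 mm out to the curb.
- lip (a point): Outer edge of the seat's retaining lip, middle of its underside: 18 mm out from the isolator's front face, 22 mm above the shelf. The lip is 6 mm thick and joins the front face; the keeper's toe lies 12 mm beneath it, so that straight up is blocked, and straight out is blocked by the curb.
- handle (a joint): Handle angle about the vertical axis through the isolator's origin, rad, growing anticlockwise from above. 0 to 0.3 = on; 1.5 = off (points along the isolator's -x, holes lined up); stop at 1.85, past off. At angle q it points along the direction pi - 1.5 + q in the isolator's frame. No spring; dry friction 0.4 N m (3 N at the grip): it stays where left.
- handle_eye (a point): Centre of the 14 mm padlock hole in the handle's widened (36 mm) part, 100 mm from the pivot axis, on the handle's underside 76 mm above the bench. The handle is a flat steel bar 24 mm wide, 12 mm thick (76 to 88 mm above the bench), reaching 150 mm from the pivot.
- hasp_eye (a point): Centre of the 14 mm hole in the fixed hasp tongue, a 36 mm wide steel plate that juts from the isolator's front; 100 mm from the pivot axis, on the tongue's upper side 72 mm above the bench, just beneath the handle's path.
- handle_grip (a point): Middle of the black upright grip near the handle's end: a round post 24 mm in diameter, 88 to 130 mm above the bench, 135 mm from the pivot axis.
- keeper: Loose beech L, about 80 g: upright 24 x 24 x 110 mm; at its foot a toe 24 mm long, 24 wide, 10 thick, along its +x. Origin: centre of the upright's underside. It starts in the seat with the isolator's yaw, toe under the lip. To free it: tilt its top 25 degrees towards the isolator while raising the toe tip 3 mm (its heel rises over the curb), draw it 22 mm out from the isolator, then lift.
- tray: Fixed open grey plastic tray, 170 (x) x 210 (y) x 40 mm high, walls and floor about 5 mm. Origin: centre of its underside, z up.
- glue: Bystander: white glue bottle, 56 mm in diameter, 150 mm high, standing; origin under its centre.
- tin: Bystander: low steel tin, 66 mm in diameter, 55 mm high; origin under its centre.
- hammer: Bystander: hammer lying at the left side.
- offcut: Bystander: wooden offcut 160 x 45 x 30 mm, lying behind the work; origin under its centre.
- screwdriver: Bystander: screwdriver lying at the right side.
- sanding: Bystander: cork sanding block 110 x 60 x 35 mm, lying at the right side; origin under its centre.
There are look-alikes about, which are no part of the job. Leave any green look-alike of the keeper alone.

How it is judged (in metres and radians):
On the way, in this order (a step that is already met when the one before it is completed fails the run):
1. the keeper lies or stands in the tray, let go, with the handle still at on (below 0.6 rad) (x of keeper in the frame of tray between -0.082 and 0.082 m and y of keeper in the frame of tray between -0.102 and 0.102 m and z of keeper in the frame of tray below 0.035 m and linear speed of keeper below 0.03 m/s and contact force between keeper and the fingers below 0.1 N and value of joint handle below 0.6 rad), for 0.2 s.
2. the handle rests at off, the padlock holes within 5 mm of one another (horizontal distance between handle_eye and hasp_eye below 0.005 m and velocity of joint handle between -0.05 and 0.05 rad/s), for 0.3 s.
At the end, for the whole second after the job is handed in: The keeper is at rest and released in the tray (its origin within 82 mm in x and 102 mm in y of the tray's centre and less than 35 mm above the tray's underside), and the handle is at rest with its padlock hole within 5 mm, seen from above, of the hasp tongue's hole (all of step 2 and x of keeper in the frame of tray between -0.082 and 0.082 m and y of keeper in the frame of tray between -0.102 and 0.102 m and z of keeper in the frame of tray below 0.035 m and linear speed of keeper below 0.03 m/s and contact force between keeper and the fingers below 0.1 N); the robot touches nothing.
It fails at once if a bystander (glue, tin, hammer, offcut, screwdriver or sanding block) is moved by more than 25 mm (distance of any of glue, tin, hammer, offcut, screwdriver, sanding from where it was at the start of the episode above 0.025 m).
It also fails if it takes over 64 s, if anything falls off the work surface, if the arm or the gripper's body presses on something with over 40 N, if the wrist force passes 120 N, or if a joint passes its speed limit or range.

ROBOT

A 6-joint arm with a two-finger parallel gripper is mounted at the origin on the work surface. World frame = base frame: x ahead of the robot, y to its left, z up, the work surface at z = 0. Lengths are in m, angles in degrees, forces in N, time in s.
With the tool pointing down it reaches from about 0.15 to 0.775 m from the base axis. Payload 6.1 kg.
Tool frame: the origin (TCP) lies at the very end of the fingers, on their centre line; the grasp point (between the pads) lies 19 mm behind it (r.grasp_offset is the distance from the TCP to the grasp point, in m); x points along the fingers, z is the direction in which the jaws open and shut, and the axes are right-handed (so a half turn about x gives the same grasp; the last joint's range is limited). The gripper opens to 85 mm and grips with 20 to 120 N. Pads are 22 mm wide; open, the fingers measure 114 mm over their backs; the gripper's body (76 mm by 85 mm) begins 54 mm behind the grasp point. The pads swing forward as they close: fully open they stand 13 mm farther back than shut.
Start: joints at [66.807, 7.208, -2.269, 80.523, 0, 90], TCP at [0.207, 0.483, 0.231] pointing down, gripper open.
Joint ranges: [-155.77, 155.77], [-54.66, 111.73], [-72.52, 77.12], [-102.08, 115.82], [-83.92, 84.16], [-180, 180]. Speed limits (degrees/s): [136.94, 136.94, 172.46, 180, 180, 180].

INTERFACE

Orientations are given as [roll, pitch, yaw] about the fixed x, y, z axes, in that order (R = Rz(yaw) Ry(pitch) Rx(roll)).
In Python, from workcell import r gives the robot as it stands.
- The arm moves only by the tool drive_tool, never from a script. Its argument "plan" is a list that holds one entry, the list of rows, each a list of 5 numbers: the shift along the tool's x, y, z scaled (see below), then the turn about the tool's x scaled (see below), then the opening, from -1 (shut) to 1 (fully open). In form: [[[x, y, z, twist, grip], ...]]. A call has 1 to 12 rows; each row shifts and turns the commanded pose from where the row before left it, along the tool's axes as they then stand; what a row does not reach is not made up. The controller multiplies each number of a shift by 2.5 cm and each number of a turn by 0.12 rad. A row lasts 1/12 s, in which the tool goes at most 41.7 mm and 7.16 degrees, less where a joint would pass 70% of its speed; a pose out of reach is approached as far as the arm can. A call with a number of a shift or a turn outside -1 to 1 is refused whole. A call with a gripper value outside its range is refused whole. The fingers move at their own pace and stop on an object; "force" is the grip in N (left out, the last holds). Time passes only in rows, so rows that do not move let the fingers close. It gives the time, the measured TCP pose, the force and the opening at its end, in the units of the state.
- r.state(): the state, without advancing time (a new reading comes with each control period).
- r.snapshot(name): name is "side" or "top"; returns a dict with "pixels" (480x640x3 uint8, blue, green, red), "fx", "fy", "cx", "cy" (pixels), "distortion" ([k1, k2, p1, p2, k3] as OpenCV has them; the pictures are not rectified), "R" (3x3) and "t" (3): a world point X has camera coordinates R X + t. Camera axes: x right, y down, z forward; pixel columns grow to the right and rows downward; lengths in m; the calibration is good to about 2 mm. A picture is of the moment at which its call begins. There is no depth.
- r.sign_off(): hands the job in, once; it reports no verdict.
The state is a dict: "time": time; "joint_pos": joint angles; "qvel": joint speeds; "tau": joint torques, N m; "eef_pos": TCP position; "eef_rot": TCP orientation; "contact_force": force on the tool from outside, world axes, zero at the start; "torque": the same for the moment, N m; "finger_gap": finger opening in m.
Only numpy, scipy, OpenCV 4.12 (cv2) and the standard library are available. Lean on these libraries where they do the work, as an engineer would, in place of code of your own. Each camera call takes 0.05 s, during which the arm holds its last target.

## Working session

There is one attempt and no reset: what is moved stays moved. The work goes in short steps, Python scripts to look and compute and a tool call to move; the robot and the scene stay as the last step left them, time stands still between calls to the robot, and variables do not carry over. Pictures are saved under pics/ and viewed, and the job is handed in when it is done.

Besides the shell and the picture viewer there is one more tool, called after "Emit:" by a JSON object that holds its "name" and its "arguments". drive_tool: Moves the arm, as the interface text tells. Shifts and turns lie within -1 to 1; 1 stands for 2.5 cm of shift or 0.12 rad of turn. Its arguments: {"type":"object","properties":{"plan":{"type":"array","items":{"type":"array","items":{"type":"array","items":{"type":"number","minimum":-1,"maximum":1}}}},"force":{"type":"number"}},"required":["plan"]}

```bash
ls; mkdir -p pics
python3 - <<'E'
from workcell import r
import cv2
print(r.state())
for n in("side","top"):
    s=r.snapshot(n); cv2.imwrite(f"pics/{n}0.png",s["pixels"])
    print(n,{k:s[k] for k in s if k!="pixels"})
E
```

```text
pics
{'time': 0.0, 'joint_pos': array([ 6.68047457e+01,  7.24098771e+00, -2.32761275e+00,  8.05225578e+01,
       -2.32822713e-03,  8.99993859e+01]), 'qvel': array([-0.00983763,  0.03010314, -0.1088918 ,  0.05541643,  0.04336409,
       -0.03253892]), 'tau': array([ 7.72514450e-04, -4.35914361e+01,  3.52925384e+01,  1.71458238e-02,
        1.41874407e-04, -4.97160926e-06]), 'eef_pos': array([0.20662976, 0.48218316, 0.23052139]), 'eef_rot': array([-178.53757141,   89.90881198, -111.73220974]), 'contact_force': array([-0.00187527, -0.36469921,  0.11804075]), 'torque': array([ 0.02856628, -0.0513352 , -0.04066986]), 'finger_gap': 0.08520845984181111}
side {'fx': 516.6005866680928, 'fy': 516.6005866680928, 'cx': 315.42768602462695, 'cy': 250.5077628623063, 'distortion': array([-0.0287368,  0.       ,  0.       ,  0.       ,  0.       ]), 'R': array([[ 0.79281985, -0.60938831,  0.0090868 ],
       [-0.43173952, -0.57209566, -0.69735754],
       [ 0.43016005,  0.54895577, -0.71666581]]), 't': array([-0.35994338,  0.30378355,  0.97920853])}
top {'fx': 486.06016992061393, 'fy': 486.06016992061393, 'cx': 317.778350156124, 'cy': 237.0268620460715, 'distortion': array([-0.00765494,  0.        ,  0.        ,  0.        ,  0.        ]), 'R': array([[ 0.01422235, -0.99966307,  0.02171328],
       [-0.98007779, -0.01823949, -0.19777476],
       [ 0.19810416, -0.01846788, -0.98000698]]), 't': array([0.01391674, 0.52810618, 1.24058605])}
```

View pics/side0.png

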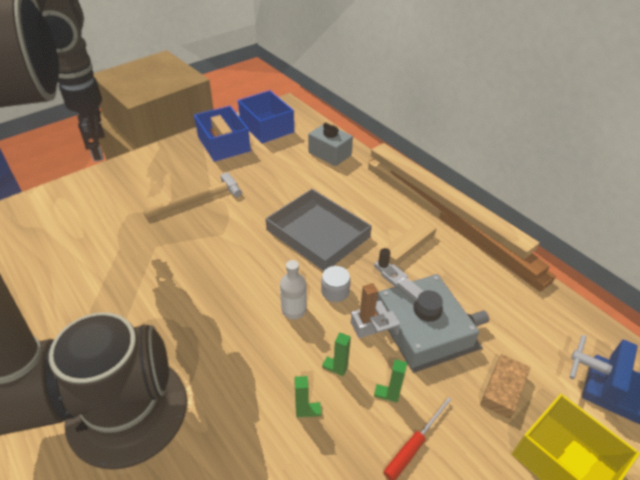

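View pics/top0.png

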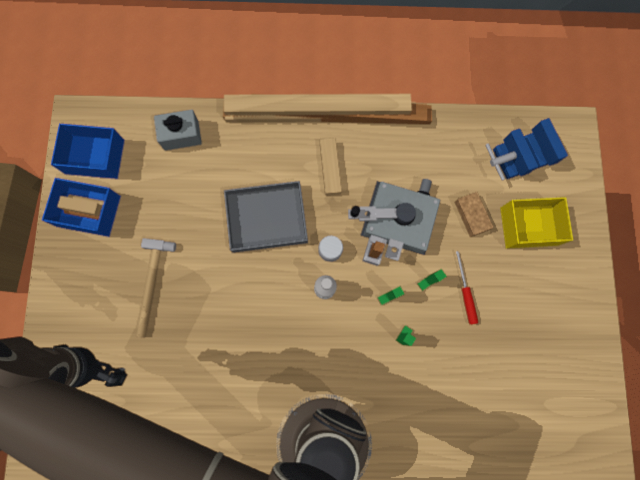

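Run:
```python
import cv2
t=cv2.imread("pics/top0.png"); s=cv2.imread("pics/side0.png")
cv2.imwrite("pics/tc.png",cv2.resize(t[160:310,300:460],None,fx=5,fy=5,interpolation=cv2.INTER_CUBIC)[:600+150,:800][:, :800][0:600])
cv2.imwrite("pics/sc.png",cv2.resize(s[235:375,330:500],None,fx=4.5,fy=4.2,interpolation=cv2.INTER_CUBIC))
```

```text
(no output)
```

View pics/tc.png

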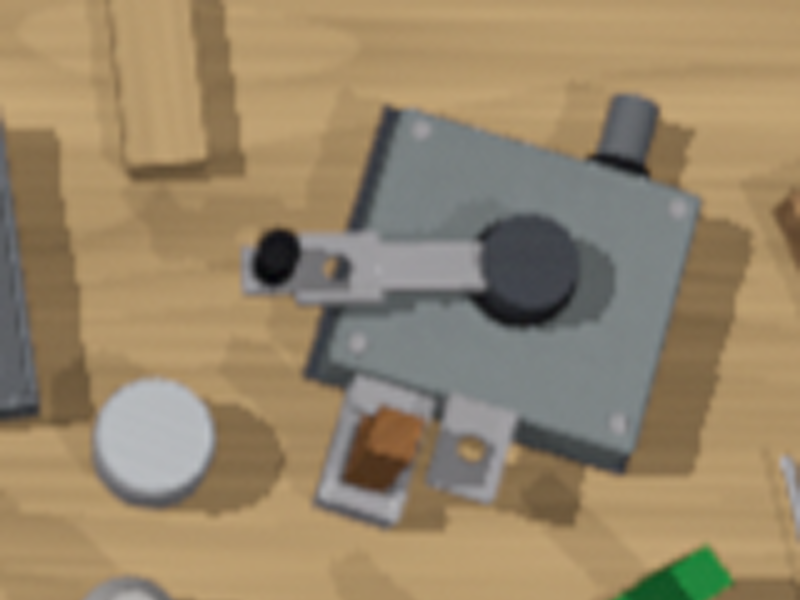

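View pics/sc.png

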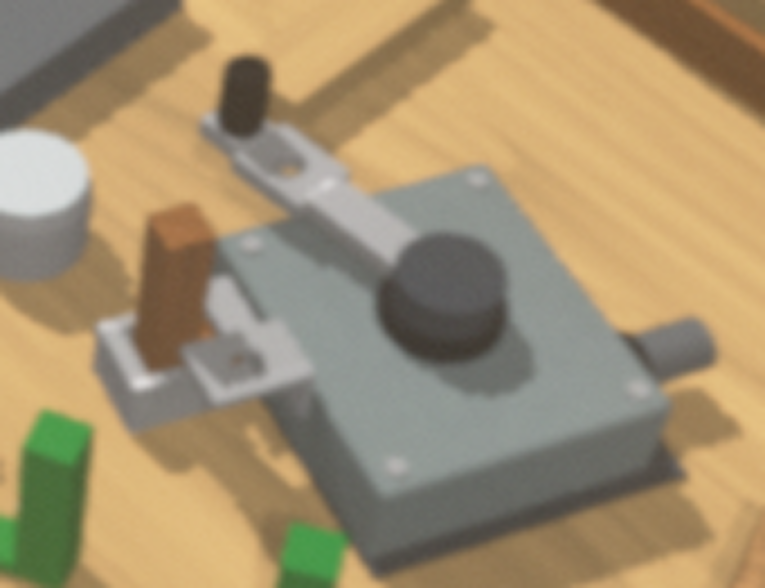

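```bash
cat > h.py <<'E'
import numpy as np, cv2
from workcell import r
CAL={}
def cal(n,s=None):
    if n not in CAL: CAL[n]=s or r.snapshot(n)
    return CAL[n]
def ray(c,uv):
    K=np.array([[c["fx"],0,c["cx"]],[0,c["fy"],c["cy"]],[0,0,1]])
    p=cv2.undistortPoints(np.array(uv,float).reshape(-1,1,2),K,c["distortion"]).reshape(-1,2)
    R=np.array(c["R"]);t=np.array(c["t"])
    d=np.c_[p,np.ones(len(p))]@R
    return -R.T@t,d
def onz(c,uv,z):
    o,d=ray(c,uv); return o+d*((z-o[2])/d[:,2])[:,None]
def proj(c,X):
    K=np.array([[c["fx"],0,c["cx"]],[0,c["fy"],c["cy"]],[0,0,1]])
    return cv2.projectPoints(np.array(X,float).reshape(-1,1,3),cv2.Rodrigues(np.array(c["R"]))[0],np.array(c["t"]),K,c["distortion"])[0].reshape(-1,2)
def tcu(a): return np.array(a,float)/5+[300-.4,160-.4]
def scu(a): return np.array(a,float)/[4.5,4.2]+[330-.4,235-.4]
E
python3 - <<'E'
from h import *
np.set_printoptions(precision=4,suppress=True)
T=cal("top");S=cal("side")
sc=onz(T,tcu([(421,129),(678,208),(619,424),(357,343)]),.061)
ss=onz(S,scu([(251,243),(478,178),(640,388),(397,465)]),.061)
for q in(sc,ss):
    print(q[:,:2]); print(q.mean(0))
    for i in range(4):
        d=q[(i+1)%4]-q[i]; print(np.linalg.norm(d[:2]),np.degrees(np.arctan2(d[1],d[0])))
print("hasp",onz(T,tcu([(473,449)]),.072),onz(S,scu([(238,358)]),.072))
print("eye top",onz(T,tcu([(337,267)]),.088))
print("grip top",onz(T,tcu([(283,252)]),.13), onz(S,scu([(247,70)]),.13))
print("keeper top",onz(T,tcu([(371,432),(390,407),(426,422),(412,455)]),.13),)
print(onz(S,scu([(147,212),(187,203),(214,242),(165,249)]),.13))
E
```

```text
[[ 0.6721 -0.1542]
 [ 0.6306 -0.2928]
 [ 0.5114 -0.2573]
 [ 0.5527 -0.1185]]
[ 0.5917 -0.2057  0.061 ]
0.14471290815087792 -106.66688021962379
0.12440565383200904 163.43174292786054
0.14484909558981585 73.43708885921195
0.1246683374754847 -16.630945115365257
[[ 0.5523 -0.1176]
 [ 0.6718 -0.1527]
 [ 0.6307 -0.2911]
 [ 0.5112 -0.2555]]
[ 0.5915 -0.2042  0.061 ]
0.1244942589753524 -16.347738605563215
0.14439979329012867 -106.55161957836516
0.12461263729489531 163.40352802487607
0.14385929438912792 73.40093440298958
hasp [[ 0.4946 -0.1775  0.072 ]] [[ 0.4915 -0.1728  0.072 ]]
eye top [[ 0.5872 -0.1047  0.088 ]]
grip top [[ 0.5837 -0.0722  0.13  ]] [[ 0.5835 -0.0706  0.13  ]]
keeper top [[ 0.4919 -0.1161  0.13  ]
 [ 0.5048 -0.1257  0.13  ]
 [ 0.4975 -0.1437  0.13  ]
 [ 0.4806 -0.1365  0.13  ]]
[[ 0.4836 -0.1132  0.13  ]
 [ 0.5016 -0.1197  0.13  ]
 [ 0.4949 -0.1449  0.13  ]
 [ 0.4749 -0.1351  0.13  ]]
```

Run:
```python
from h import *
from scipy.spatial.transform import Rotation as Ro
np.set_printoptions(precision=4,suppress=True)
s=r.state();R=Ro.from_euler('xyz',s["eef_rot"],degrees=True).as_matrix();print(R)
T=cal("top");S=cal("side")
for n,z,uvt,uvs in(("tray rim",.04,[(224,187),(302,181),(309,243),(231,251)],[(266,226),(313,190),(372,230),(326,266)]),
  ("tin",.055,[(331,247)],[(336,276)]),("glue",.15,[(324,283)],[(292,266)])):
    a=onz(T,uvt,z);b=onz(S,uvs,z);print(n,a,a.mean(0),"\n",b,b.mean(0))
```

```text
[[-0.0004 -0.9192  0.3938]
 [-0.001   0.3938  0.9192]
 [-1.     -0.     -0.001 ]]
tray rim [[0.6651 0.2806 0.04  ]
 [0.6867 0.068  0.04  ]
 [0.5136 0.0456 0.04  ]
 [0.4881 0.2528 0.04  ]] [0.5884 0.1618 0.04  ] 
 [[0.4754 0.2297 0.04  ]
 [0.654  0.2715 0.04  ]
 [0.6761 0.0605 0.04  ]
 [0.5107 0.0345 0.04  ]] [0.5791 0.149  0.04  ]
tin [[ 0.5011 -0.0128  0.055 ]] [ 0.5011 -0.0128  0.055 ] 
 [[ 0.501  -0.0131  0.055 ]] [ 0.501  -0.0131  0.055 ]
glue [[0.3953 0.0078 0.15  ]] [0.3953 0.0078 0.15  ] 
 [[ 0.3915 -0.0018  0.15  ]] [ 0.3915 -0.0018  0.15  ]
```

Emit:
{"name": "drive_tool", "arguments": {"plan": [[[0,0,0,-0.974,1],[0,-0.88,-1,0,1],[0,-0.88,-1,0,1],[0,-0.88,-1,0,1],[0,-0.88,-1,0,1],[0,-0.88,-1,0,1],[0,-0.88,-1,0,1]]], "force": 20}}

```text
time: 0.88
eef_pos: [0.291, 0.2998, 0.2313]
eef_rot: [-50.0, 90.0, 23.5]
contact_force: [0.6, 0.2, 0.2]
finger_gap: 0.0858
```

```bash
cat >> h.py <<'E'
from scipy.spatial.transform import Rotation as Ro
O=np.array([.5916,-.205]);A=np.radians(-16.5)
ex=np.array([np.cos(A),np.sin(A)]);ey=np.array([-np.sin(A),np.cos(A)])
def st():
    s=r.state();R=Ro.from_euler('xyz',s["eef_rot"],degrees=True).as_matrix()
    d=s["eef_pos"][:2]-O
    print("t",round(s["time"],2),"pos",s["eef_pos"].round(4),"iso",(d@ex).round(4),(d@ey).round(4),"zang",np.degrees(np.arctan2(R[1,2],R[0,2])).round(2),"xdown",R[2,0].round(4))
    print("j",s["joint_pos"].round(1),"F",s["contact_force"].round(1),"gap",round(s["finger_gap"],4))
    return s
E
python3 -c "
from h import *
st()"
```

```text
t 0.88 pos [0.291  0.2998 0.2313] iso -0.4316 0.3986 zang 73.54 xdown -1.0
j [ 45.9  -4.4 -14.2  80.2  -0.   62.3] F [0.6 0.2 0.2] gap 0.0858
```

Emit:
{"name": "drive_tool", "arguments": {"plan": [[[0,-0.9,-1,0,1],[0,-0.9,-1,0,1],[0,-0.9,-1,0,1],[0,-0.9,-1,0,1],[0,-0.9,-1,0,1],[0,-0.9,-1,0,1],[0,-0.9,-1,0,1],[0,-0.9,-1,0,1],[0,-0.9,-1,0,1],[0,-0.9,-1,0,1],[0,-0.9,-1,0,1],[0,0,0,0,1]]]}}

```text
time: 1.88
eef_pos: [0.4518, -0.0369, 0.2308]
eef_rot: [-146.6, 89.9, -73.4]
contact_force: [-0.5, 1.2, -0.7]
finger_gap: 0.0855
```

```bash
python3 -c "
from h import *
st()"
```

```text
t 1.88 pos [ 0.4518 -0.0369  0.2308] iso -0.1818 0.1215 zang 73.21 xdown -1.0
j [ -4.6  -0.6 -10.6  79.9  -0.1  12.2] F [-0.5  1.2 -0.7] gap 0.0855
```

Emit:
{"name": "drive_tool", "arguments": {"plan": [[[0,-0.86,-1,0,1],[0,-0.86,-1,0,1],[0,-0.86,-1,-0.04,1],[0.5,0,-0.06,0,1],[1,0,0,0,1],[0,0,0,0,1],[0,0,0,0,1]]]}}

```text
time: 2.47
eef_pos: [0.489, -0.1239, 0.1929]
eef_rot: [90.7, 89.8, 164.5]
contact_force: [0.6, 0.8, 1.0]
finger_gap: 0.0856
```

Run:
```python
from h import *
st()
T=cal("top");S=cal("side")
cv2.imwrite("pics/t1.png",cv2.resize(T["pixels"][160:310,300:460],None,fx=4,fy=4,interpolation=cv2.INTER_CUBIC))
cv2.imwrite("pics/s1.png",cv2.resize(S["pixels"][205:355,310:480],None,fx=4,fy=4,interpolation=cv2.INTER_CUBIC))
```

```text
t 2.47 pos [ 0.489  -0.1239  0.1929] iso -0.1214 0.0486 zang 73.78 xdown -1.0
j [-14.2   5.3  -9.2  75.7   0.    2. ] F [0.6 0.8 1. ] gap 0.0856
```

View pics/s1.png

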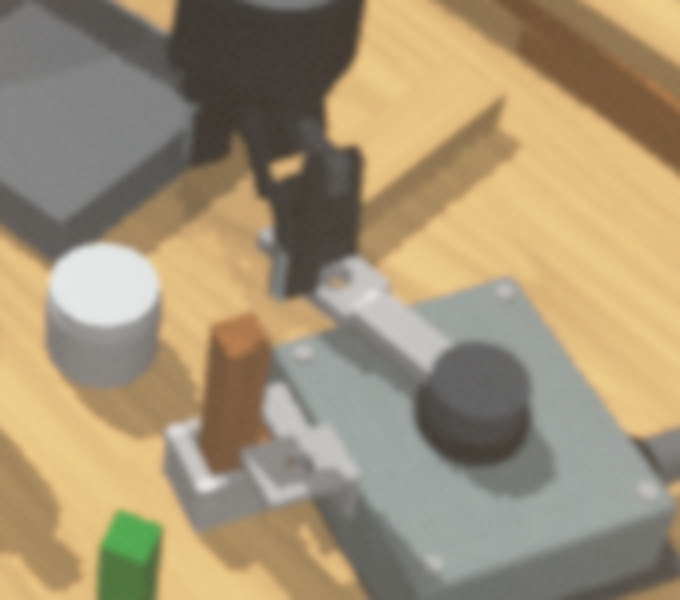

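Emit:
{"name": "drive_tool", "arguments": {"plan": [[[0.4,-0.18,-0.14,0.04,1],[0.8,0,0,0,1],[0.8,0,0,0,1],[0.7,0,0,0,1],[0.6,0,0,0,1],[0.5,0,0,0,1],[0.36,0,0,0,1],[0,0,0,0,1],[0,0,0,0,1]]]}}

```text
time: 3.32
eef_pos: [0.4936, -0.1289, 0.09]
eef_rot: [-115.2, 90.0, -41.7]
contact_force: [-0.4, 0.9, 0.3]
finger_gap: 0.0854
```

Run:
```python
from h import *
st()
T=cal("top");S=cal("side")
cv2.imwrite("pics/s2.png",np.hstack([cv2.resize(c["pixels"][a:a+150,b:b+100],None,fx=4,fy=4,interpolation=cv2.INTER_CUBIC) for c,a,b in((S,225,330),(T,170,330))]))
```

```text
t 3.32 pos [ 0.4936 -0.1289  0.09  ] iso -0.1156 0.0451 zang 73.51 xdown -1.0
j [-14.6   7.8 -19.5  62.7  -0.    1.8] F [-0.4  0.9  0.3] gap 0.0854
```

View pics/s2.png

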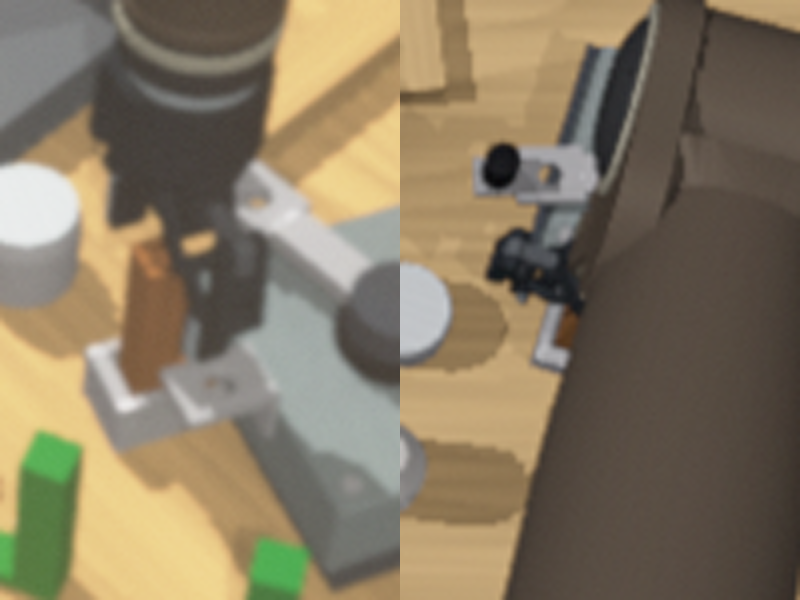

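Emit:
{"name": "drive_tool", "arguments": {"plan": [[[0,0,0,0,0],[0,0,0,0,-0.4],[0,0,0,0,-1],[0,0,0,0,-1],[0,0,0,0,-1],[0,0,0,0,-1],[0,0,0,0,-1],[0,0,0,0,-1]]], "force": 20}}

```text
time: 4.08
eef_pos: [0.4935, -0.129, 0.09]
eef_rot: [-98.4, 90.0, -24.9]
contact_force: [0.0, -0.5, 1.8]
finger_gap: 0.0238
```

Run:
```python
from h import *
st()
T=cal("top");S=cal("side")
cv2.imwrite("pics/s3.png",cv2.resize(S["pixels"][225:375,310:450],None,fx=5,fy=4,interpolation=cv2.INTER_CUBIC))
```

```text
t 4.08 pos [ 0.4935 -0.129   0.09  ] iso -0.1156 0.045 zang 73.5 xdown -1.0
j [-14.7   7.8 -19.5  62.7  -0.    1.8] F [ 0.  -0.5  1.8] gap 0.0238
```

View pics/s3.png

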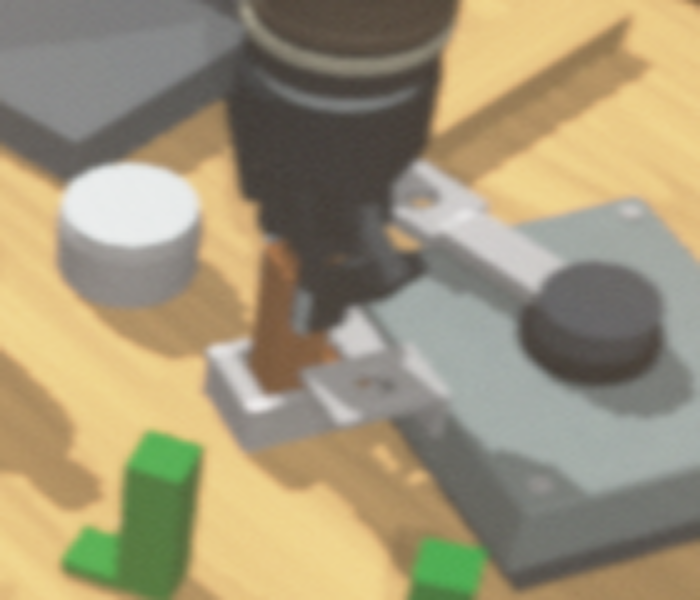

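Emit:
{"name": "drive_tool", "arguments": {"plan": [[[0,-0.13,0,0,-1],[0,-0.13,0,0,-1],[-0.06,-0.14,0,0,-1],[-0.05,-0.14,0,0,-1],[-0.04,-0.15,0,0,-1],[-0.04,-0.15,0,0,-1],[-0.03,-0.15,0,0,-1],[-0.03,-0.15,0,0,-1],[0,0,0,0,-1]]]}}

```text
time: 4.93
eef_pos: [0.5214, -0.1373, 0.0956]
eef_rot: [96.9, 90.0, 170.4]
contact_force: [-0.9, 0.4, -1.4]
finger_gap: 0.0237
```

Run:
```python
from h import *
st()
S=cal("side")
cv2.imwrite("pics/s4.png",cv2.resize(S["pixels"][225:375,310:450],None,fx=5,fy=4,interpolation=cv2.INTER_CUBIC))
```

```text
t 4.93 pos [ 0.5214 -0.1373  0.0956] iso -0.0866 0.045 zang 73.5 xdown -1.0
j [-14.8  10.7 -15.3  64.   -0.    1.7] F [-0.9  0.4 -1.4] gap 0.0237
```

View pics/s4.png

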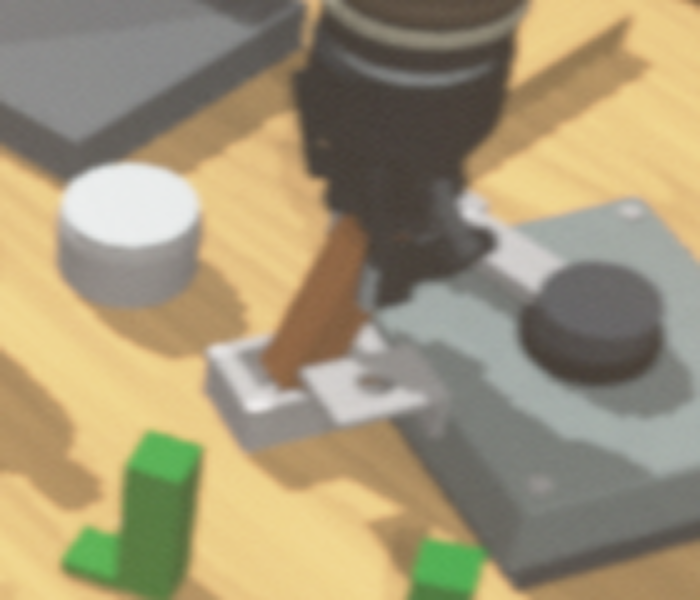

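Emit:
{"name": "drive_tool", "arguments": {"plan": [[[-0.02,-0.15,0,0,-1],[-0.01,-0.15,0,0,-1],[-0.01,-0.15,0,0,-1],[0,-0.15,0,0,-1],[0,0,0,0,-1]]]}}

```text
time: 5.4
eef_pos: [0.5359, -0.1416, 0.097]
eef_rot: [-100.9, 90.0, -27.4]
contact_force: [-1.3, 1.4, -2.2]
finger_gap: 0.0236
```

Run:
```python
from h import *
st()
S=cal("side")
cv2.imwrite("pics/s5.png",cv2.resize(S["pixels"][245:345,330:430],None,fx=6,fy=6,interpolation=cv2.INTER_CUBIC))
```

```text
t 5.4 pos [ 0.5359 -0.1416  0.097 ] iso -0.0714 0.045 zang 73.5 xdown -1.0
j [-14.8  12.2 -13.3  64.5  -0.    1.7] F [-1.3  1.4 -2.2] gap 0.0236
```

View pics/s5.png

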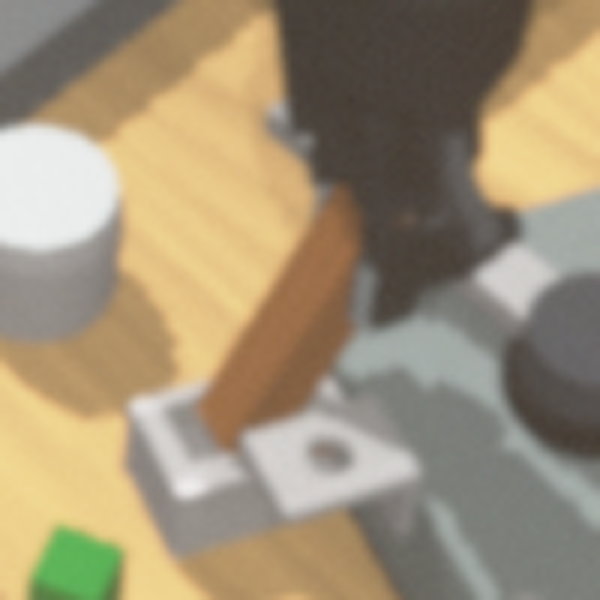

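```bash
cat >> h.py <<'E'
def onisoy(c,uv,y):
    o,d=ray(c,uv); n=np.r_[ey,0]
    t=((y+O@ey)-o@n)/(d@n); X=o+d*t[:,None]
    return np.c_[(X[:,:2]-O)@ex,X[:,2]]
E
python3 - <<'E'
from h import *
S=cal("side")
f=lambda a:np.array(a)/6.+[330-.4,245-.4]
print("near heel",onisoy(S,f([(235,447)]),.033),"far heel",onisoy(S,f([(203,405)]),.057))
print("far outer edge up",onisoy(S,f([(203,405),(334,190)]),.057))
E
```

```text
near heel [[-0.1186976   0.04245964]] far heel [[-0.11952141  0.03748583]]
far outer edge up [[-0.11952141  0.03748583]
 [-0.0794681   0.13695623]]
```

Emit:
{"name": "drive_tool", "arguments": {"plan": [[[0,-0.1,0,0,-1],[0,-0.1,0,0,-1],[-0.06,0,0,0,-1],[-0.06,0,0,0,-1],[-0.04,0,0,0,-1],[0,0,0,0,-1],[0,0,0,0,-1]]]}}

```text
time: 6.08
eef_pos: [0.5393, -0.1426, 0.0999]
eef_rot: [92.1, 89.9, 165.6]
contact_force: [-2.2, 0.2, -13.8]
finger_gap: 0.0237
```

Run:
```python
from h import *
st()
S=cal("side")
cv2.imwrite("pics/s6.png",cv2.resize(S["pixels"][245:345,330:430],None,fx=6,fy=6,interpolation=cv2.INTER_CUBIC))
```

```text
t 6.08 pos [ 0.5393 -0.1426  0.0999] iso -0.0678 0.045 zang 73.51 xdown -1.0
j [-14.8  12.6 -12.4  65.1  -0.    1.7] F [ -2.2   0.2 -13.8] gap 0.0237
```

View pics/s6.png

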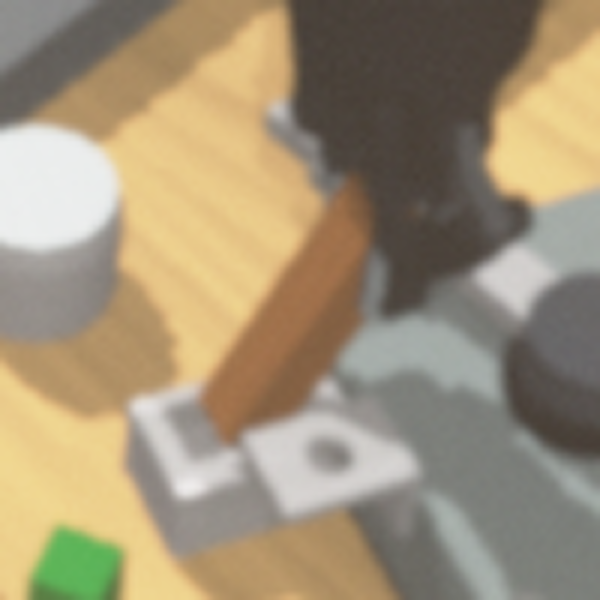

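Run:
```python
from h import *
S=cal("side")
f=lambda a:np.array(a)/6.+[330-.4,245-.4]
print("near heel",onisoy(S,f([(234,443)]),.033),"far heel",onisoy(S,f([(205,398)]),.057))
e=onisoy(S,f([(205,398),(350,182)]),.057);d=e[1]-e[0];print(e,np.degrees(np.arctan2(*d)))
```

```text
near heel [[-0.11932331  0.04507497]] far heel [[-0.11906352  0.04133244]]
[[-0.11906352  0.04133244]
 [-0.07369194  0.13870527]] 24.983506265999896
```

Emit:
{"name": "drive_tool", "arguments": {"plan": [[[0,0.13,0,0,-1],[-0.02,0.13,0,0,-1],[-0.03,0.14,0,0,-1],[-0.08,0.16,0,0,-1],[-0.08,0.16,0,0,-1],[-0.1,0.16,0,0,-1],[0,0,0,0,-1]]]}}

```text
time: 6.77
eef_pos: [0.519, -0.1365, 0.1105]
eef_rot: [-88.2, 89.8, -14.7]
contact_force: [-0.3, 0.5, -0.5]
finger_gap: 0.0235
```

Run:
```python
from h import *
st()
S=cal("side")
cv2.imwrite("pics/s7.png",cv2.resize(S["pixels"][245:345,330:430],None,fx=6,fy=6,interpolation=cv2.INTER_CUBIC))
```

```text
t 6.77 pos [ 0.519  -0.1365  0.1105] iso -0.089 0.045 zang 73.51 xdown -1.0
j [-14.7   9.9 -14.4  65.6   0.    1.8] F [-0.3  0.5 -0.5] gap 0.0235
```

View pics/s7.png

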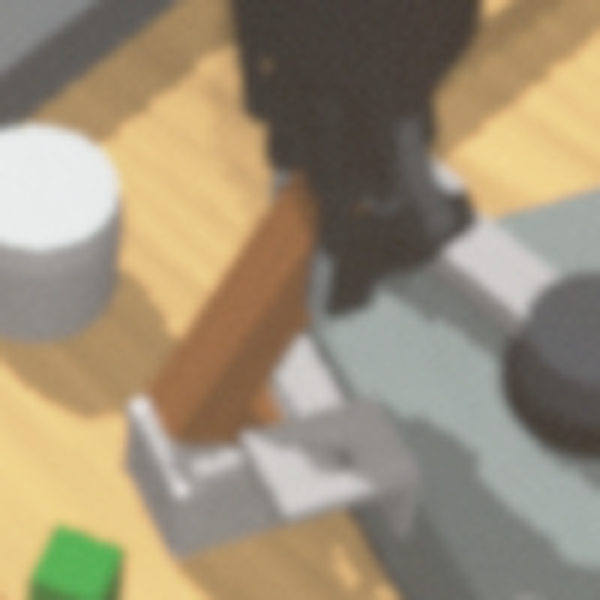

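Emit:
{"name": "drive_tool", "arguments": {"plan": [[[-0.08,0.16,0,0,-1],[-0.08,0.16,0,0,-1],[-0.2,0.04,0,0,-1],[-0.4,0,0,0,-1],[-0.6,0,0,0,-1],[-0.8,0,0,0,-1],[-0.8,0,0,0,-1],[0,0,0,0,-1],[0,0,0,0,-1]]]}}

```text
time: 7.57
eef_pos: [0.5112, -0.1342, 0.1845]
eef_rot: [-88.2, 89.8, -14.6]
contact_force: [-0.3, 0.4, -1.1]
finger_gap: 0.0234
```

Run:
```python
from h import *
st()
S=cal("side")
cv2.imwrite("pics/s8.png",cv2.resize(S["pixels"][205:355,300:480],None,fx=4,fy=4,interpolation=cv2.INTER_CUBIC))
```

```text
t 7.57 pos [ 0.5112 -0.1342  0.1845] iso -0.0971 0.045 zang 73.5 xdown -1.0
j [-14.7   7.6  -7.6  74.5   0.    1.8] F [-0.3  0.4 -1.1] gap 0.0234
```

View pics/s8.png

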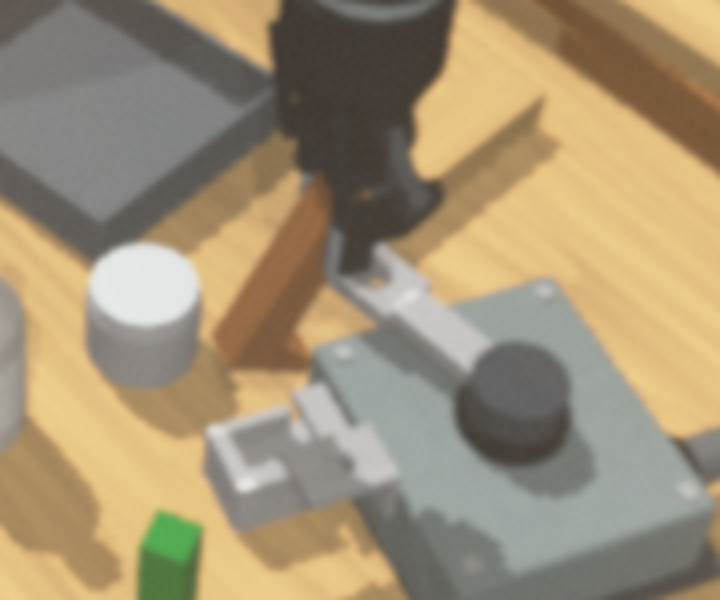

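Emit:
{"name": "drive_tool", "arguments": {"plan": [[[-0.8,0,0,0,-1],[-0.8,0,0,0,-1],[-0.6,-0.1,0.3,0,-1],[0,-0.1,0.8,0,-1],[0,-0.1,1,0,-1],[0,-0.1,1,0,-1],[0,-0.1,1,0,-1],[0,-0.1,1,0,-1],[0,0,1,0,-1],[0,0,1,0,-1],[0,0,1,0,-1],[0,0,1,0,-1]]]}}

```text
time: 8.62
eef_pos: [0.589, 0.081, 0.2363]
eef_rot: [116.6, 89.9, -169.9]
contact_force: [0.6, -0.9, -0.5]
finger_gap: 0.0238
```

Emit:
{"name": "drive_tool", "arguments": {"plan": [[[0,0,1,0,-1],[0,0,1,0,-1],[0,0,0.7,0,-1],[0,0,0.3,0,-1],[0.5,0,0,0,-1],[0.7,0,0,0,-1],[0,0,0,0,-1]]]}}

```text
time: 9.2
eef_pos: [0.6091, 0.1511, 0.204]
eef_rot: [124.7, 89.7, -161.8]
contact_force: [0.9, 0.1, -2.4]
finger_gap: 0.024
```

Run:
```python
from h import *
st()
S=cal("side")
cv2.imwrite("pics/s9.png",cv2.resize(S["pixels"][125:325,230:470],None,fx=3,fy=3,interpolation=cv2.INTER_CUBIC))
```

```text
t 9.2 pos [0.6091 0.1511 0.204 ] iso -0.0843 0.3464 zang 73.5 xdown -1.0
j [13.9 18.9  9.  80.5 -0.  30.4] F [ 0.9  0.1 -2.4] gap 0.024
```

View pics/s9.png

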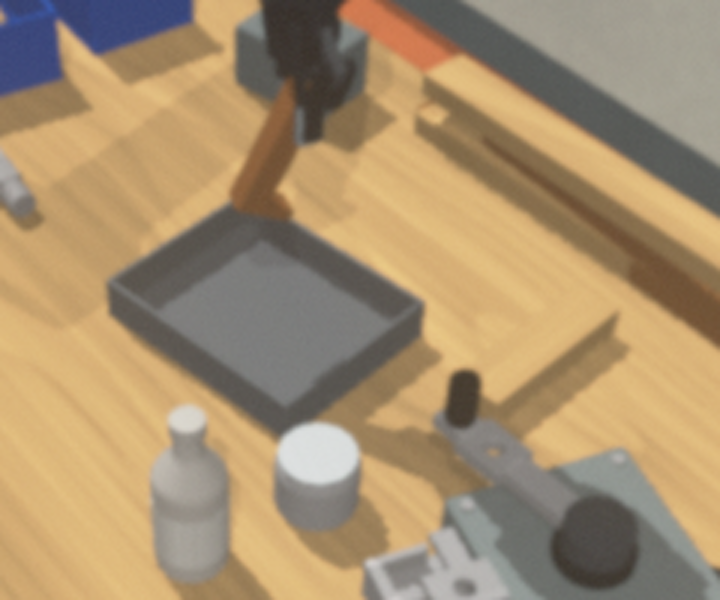

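Emit:
{"name": "drive_tool", "arguments": {"plan": [[[0.3,-0.4,0,0,-1],[0.7,-0.4,0,0,-1],[1,0,0,0,-1],[1,0,0,0,-1],[0.7,0,0,0,-1],[0.5,0,0,0,-1],[0.3,0,0,0,-1],[0,0,0,0,-1],[0,0,0,0,-1]]]}}

```text
time: 10.0
eef_pos: [0.6303, 0.1458, 0.0958]
eef_rot: [-73.7, 90.0, -0.2]
contact_force: [0.3, 0.1, 0.9]
finger_gap: 0.0238
```

Run:
```python
from h import *
st()
S=cal("side")
cv2.imwrite("pics/s10.png",cv2.resize(S["pixels"][125:275,250:400],None,fx=4,fy=4,interpolation=cv2.INTER_CUBIC))
```

```text
t 10.0 pos [0.6303 0.1458 0.0958] iso -0.0626 0.3473 zang 73.47 xdown -1.0
j [13.  22.  -0.2 67.8 -0.  29.6] F [0.3 0.1 0.9] gap 0.0238
```

View pics/s10.png

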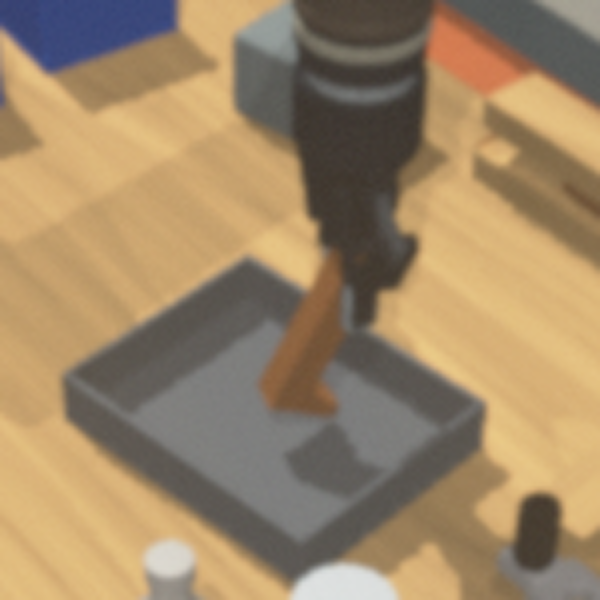

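Emit:
{"name": "drive_tool", "arguments": {"plan": [[[0.16,0,0,0,-1],[0.16,0,0,0,-1],[0.12,0,0,0,-1],[0.08,0,0,0,-1],[0,0,0,0,-1],[0,0,0,0,-1]]]}}

```text
time: 10.55
eef_pos: [0.6295, 0.1462, 0.0821]
eef_rot: [123.7, 90.0, -162.8]
contact_force: [-0.6, -0.4, -0.9]
finger_gap: 0.0236
```

Run:
```python
from h import *
st()
S=cal("side")
cv2.imwrite("pics/s11.png",cv2.resize(S["pixels"][125:275,250:400],None,fx=4,fy=4,interpolation=cv2.INTER_CUBIC))
```

```text
t 10.55 pos [0.6295 0.1462 0.0821] iso -0.0634 0.3475 zang 73.51 xdown -1.0
j [13.1 22.3 -1.5 66.2 -0.  29.6] F [-0.6 -0.4 -0.9] gap 0.0236
```

View pics/s11.png

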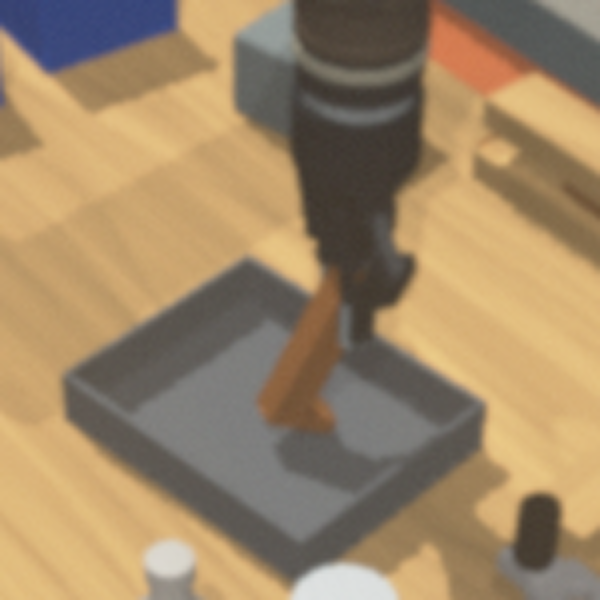

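Emit:
{"name": "drive_tool", "arguments": {"plan": [[[0.1,0,0,0,-1],[0.06,0,0,0,-1],[0,0,0,0,-1],[0,0,0,0,-0.2],[0,0,0,0,0.2],[0,0,0,0,0.5],[0,0,0,0,0.5],[0,0,0,0,0.5],[0,0,0,0,0.5],[0,0,0,0,0.5]]]}}

```text
time: 11.43
eef_pos: [0.6296, 0.1461, 0.0782]
eef_rot: [122.2, 90.0, -164.3]
contact_force: [-0.2, 0.6, 0.3]
finger_gap: 0.0641
```

Run:
```python
from h import *
st()
S=cal("side")
cv2.imwrite("pics/s12.png",cv2.resize(S["pixels"][125:275,250:400],None,fx=4,fy=4,interpolation=cv2.INTER_CUBIC))
```

```text
t 11.43 pos [0.6296 0.1461 0.0782] iso -0.0633 0.3475 zang 73.5 xdown -1.0
j [13.1 22.4 -1.9 65.7 -0.  29.6] F [-0.2  0.6  0.3] gap 0.0641
```

View pics/s12.png

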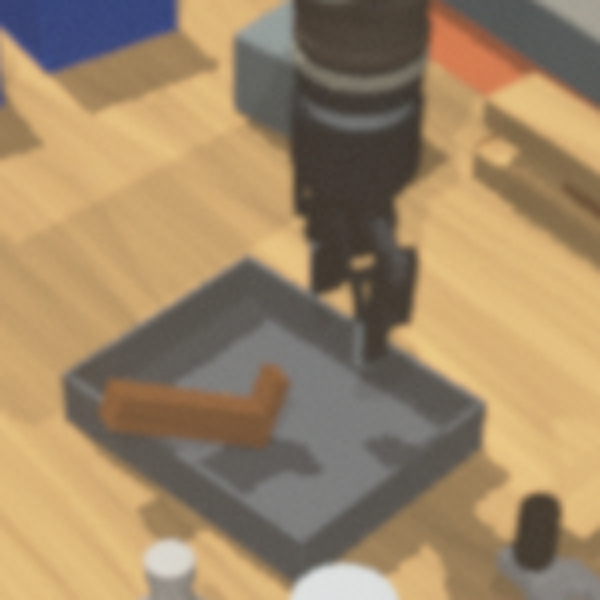

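Emit:
{"name": "drive_tool", "arguments": {"plan": [[[-0.5,0,0,0,0.5],[-1,0,0,0,0.5],[-1,0,0,0,0.5],[-1,0,0,0,0.5],[-1,0,0,0,0.5],[-0.5,0,0,0,0.5],[0,0,0,0,0.5]]]}}

```text
time: 12.07
eef_pos: [0.6311, 0.1465, 0.2072]
eef_rot: [-60.5, 89.7, 13.0]
contact_force: [0.8, 0.0, -0.4]
finger_gap: 0.0637
```

Run:
```python
from h import *
st()
S=cal("side");T=cal("top")
cv2.imwrite("pics/s13.png",np.hstack([cv2.resize(c["pixels"][a:a+150,b:b+100],None,fx=4,fy=4,interpolation=cv2.INTER_CUBIC) for c,a,b in((S,165,260),(T,140,220))]))
```

```text
t 12.07 pos [0.6311 0.1465 0.2072] iso -0.062 0.3482 zang 73.5 xdown -1.0
j [13.1 20.6 11.8 80.9 -0.  29.6] F [ 0.8  0.  -0.4] gap 0.0637
```

View pics/s13.png

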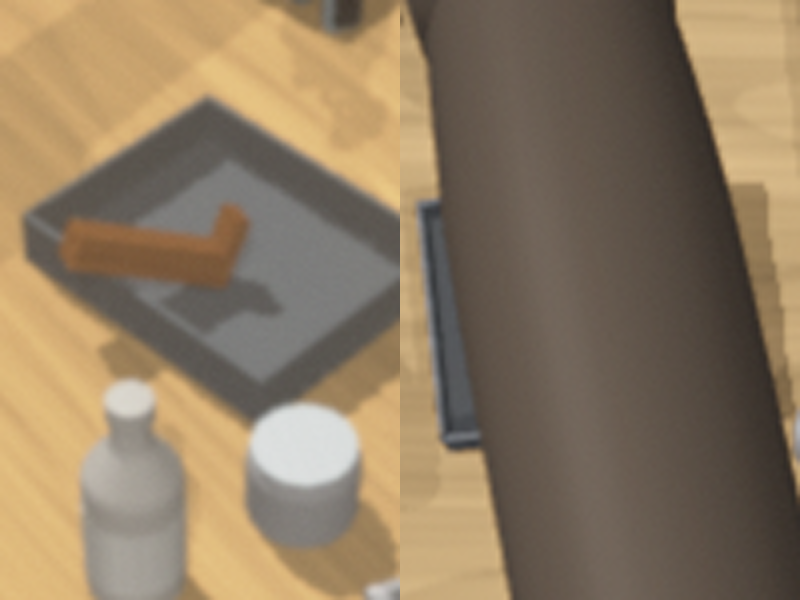

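Run:
```python
from h import *
S=cal("side")
f=lambda a:np.array(a)/4.+[260,165]
print(onz(S,f([(225,287)]),.005), onz(S,f([(75,270)]),.045),onz(S,f([(240,205)]),.045))
```

```text
[[0.57388348 0.1526267  0.005     ]] [[0.48461309 0.18710136 0.045     ]] [[0.60117496 0.17324848 0.045     ]]
```

Emit:
{"name": "drive_tool", "arguments": {"plan": [[[0,0,-0.6,0,1],[0,-0.08,-1,0,1],[0,-0.08,-1,0,1],[0,-0.08,-1,0,1],[0,-0.08,-1,0,1],[0,-0.08,-1,0,1],[0,-0.08,-1,0,1],[0,-0.08,-1,0,1],[0,-0.09,-0.8,0,1],[0,0,-0.48,0,1],[0,0,0,1,1],[0,0,0,1,1]]]}}

```text
time: 13.22
eef_pos: [0.5811, -0.0725, 0.2022]
eef_rot: [111.0, 89.9, 170.3]
contact_force: [0.6, 1.2, 0.9]
finger_gap: 0.0853
```

Emit:
{"name": "drive_tool", "arguments": {"plan": [[[0,0,0,1,1],[0,0,0,1,1],[0,0,0,1,1],[0,0,0,1,1],[0,0,0,1,1],[0,0,0,1,1],[0,0,0,1,1],[0,0,0,1,1],[0,0,0,0.2,1],[0,0,0,0,1]]]}}

```text
time: 14.05
eef_pos: [0.5817, -0.0713, 0.2025]
eef_rot: [166.0, 89.9, 169.5]
contact_force: [0.1, -0.3, 0.4]
finger_gap: 0.0855
```

Run:
```python
from h import *
s=st()
g=np.array([.5836,-.071])
R=Ro.from_euler('xyz',s["eef_rot"],degrees=True).as_matrix()
d=R.T@np.r_[g-s["eef_pos"][:2],0]; print("to post tool units",d/.025)
S=cal("side");T=cal("top")
cv2.imwrite("pics/s14.png",np.hstack([cv2.resize(c["pixels"][a:a+150,b:b+100],None,fx=4,fy=4,interpolation=cv2.INTER_CUBIC) for c,a,b in((S,205,350),(T,150,220))]))
```

```text
t 14.05 pos [ 0.5817 -0.0713  0.2025] iso -0.0475 0.1254 zang 3.48 xdown -1.0
j [-7.  14.   2.4 78.4  0.  79.5] F [ 0.1 -0.3  0.4] gap 0.0855
to post tool units [-0.00010245  0.00767916  0.0783481 ]
```

View pics/s14.png

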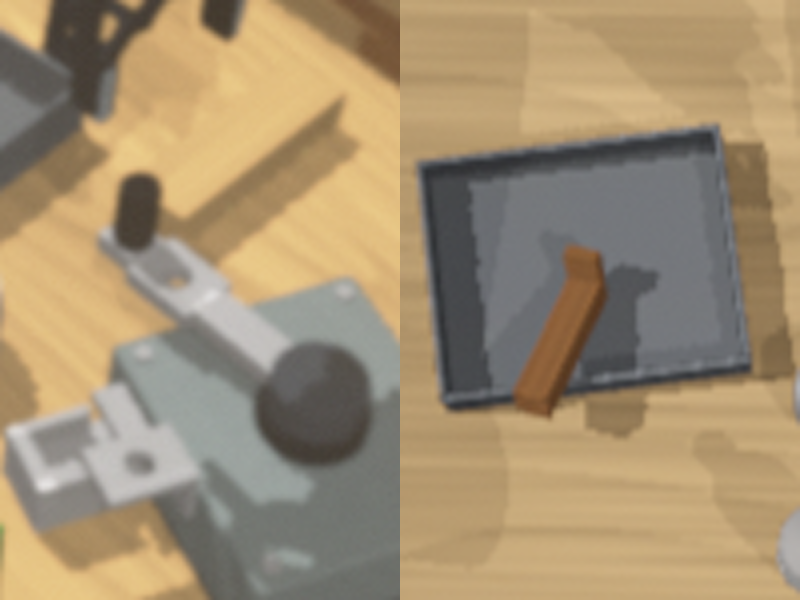

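Emit:
{"name": "drive_tool", "arguments": {"plan": [[[0.5,0,0.08,0,1],[0.9,0,0,0,1],[0.9,0,0,0,1],[0.9,0,0,0,1],[0.7,0,0,0,1],[0.4,0,0,0,1],[0,0,0,0,1],[0,0,0,0,0],[0,0,0,0,-0.3]]]}}

```text
time: 14.9
eef_pos: [0.5849, -0.0713, 0.0971]
eef_rot: [-9.6, 89.9, -6.2]
contact_force: [1.0, 1.7, -0.3]
finger_gap: 0.0638
```

Emit:
{"name": "drive_tool", "arguments": {"plan": [[[0,0,0,0,-1],[0,0,0,0,-1],[0,0,0,0,-1],[0,0,0,0,-1],[0,0,0,0,-1],[0,0,0,0,-1]]], "force": 25}}

```text
time: 15.4
eef_pos: [0.5848, -0.0712, 0.0968]
eef_rot: [-8.3, 89.9, -4.9]
contact_force: [0.3, -0.0, 6.2]
finger_gap: 0.0235
```

Run:
```python
from h import *
s=st()
d=s["eef_pos"][:2]-O; print(np.linalg.norm(d),np.degrees(np.arctan2(d[1],d[0])))
S=cal("side");T=cal("top")
cv2.imwrite("pics/s15.png",np.hstack([cv2.resize(c["pixels"][a:a+150,b:b+100],None,fx=4,fy=4,interpolation=cv2.INTER_CUBIC) for c,a,b in((S,205,350),(T,150,330))]))
```

```text
t 15.4 pos [ 0.5848 -0.0712  0.0968] iso -0.0445 0.1263 zang 3.38 xdown -1.0
j [-6.9 15.8 -8.7 65.4  0.  79.7] F [ 0.3 -0.   6.2] gap 0.0235
0.13394017048309959 92.92146723532892
```

View pics/s15.png

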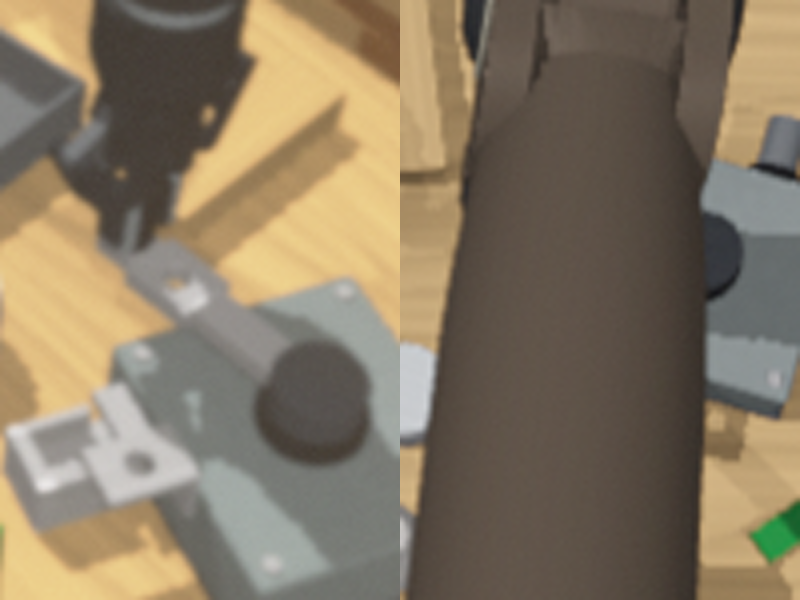

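Emit:
{"name": "drive_tool", "arguments": {"plan": [[[-0.08,-0.01,-0.22,-0.333,-1],[0,-0.017,-0.43,-0.667,-1],[0,-0.017,-0.43,-0.667,-1],[0,-0.017,-0.43,-0.667,-1],[0,-0.017,-0.43,-0.667,-1],[0,-0.017,-0.43,-0.667,-1],[0,-0.017,-0.43,-0.667,-1],[0,-0.017,-0.43,-0.667,-1],[0,0,0,0,-1]]]}}

```text
time: 16.25
eef_pos: [0.5081, -0.0995, 0.0969]
eef_rot: [129.6, 89.9, 167.5]
contact_force: [-0.5, 0.6, -4.3]
finger_gap: 0.0233
```

Run:
```python
from h import *
s=st()
d=s["eef_pos"][:2]-O; print(np.linalg.norm(d),np.degrees(np.arctan2(d[1],d[0])))
```

```text
t 16.25 pos [ 0.5081 -0.0995  0.0969] iso -0.11 0.0774 zang 37.87 xdown -1.0
j [-11.1   8.5 -17.8  63.8   0.   41. ] F [-0.5  0.6 -4.3] gap 0.0233
0.13450273835944634 128.356495708079
```

Emit:
{"name": "drive_tool", "arguments": {"plan": [[[0,-0.017,-0.43,-0.667,-1],[0,-0.017,-0.43,-0.667,-1],[0,-0.017,-0.43,-0.667,-1],[0,-0.017,-0.43,-0.667,-1],[0,-0.017,-0.43,-0.667,-1],[0,-0.017,-0.43,-0.667,-1],[0,-0.01,-0.22,-0.333,-1],[0,0,0,0,-1],[0,0,0,0,-1]]]}}

```text
time: 17.0
eef_pos: [0.4668, -0.1543, 0.0969]
eef_rot: [112.8, 89.8, -179.8]
contact_force: [-1.7, -0.8, -5.8]
finger_gap: 0.0231
```

Run:
```python
from h import *
s=st()
d=s["eef_pos"][:2]-O; print(np.linalg.norm(d),np.degrees(np.arctan2(d[1],d[0])))
```

```text
t 17.0 pos [ 0.4668 -0.1543  0.0969] iso -0.134 0.0132 zang 67.4 xdown -1.0
j [-18.3   5.8 -20.9  63.5  -0.    4.3] F [-1.7 -0.8 -5.8] gap 0.0231
0.13468864891916774 157.89237585626563
```

Emit:
{"name": "drive_tool", "arguments": {"plan": [[[0,-0.007,-0.264,-0.43,-1],[0,-0.007,-0.264,-0.43,-1],[0,0,0,0,-1],[0,0,0,0,-1],[0,0,0,0,-1]]]}}

```text
time: 17.42
eef_pos: [0.4625, -0.1668, 0.097]
eef_rot: [117.8, 89.9, -168.9]
contact_force: [-2.0, -1.5, -10.2]
finger_gap: 0.023
```

Run:
```python
from h import *
s=st()
d=s["eef_pos"][:2]-O; print(np.linalg.norm(d),np.degrees(np.arctan2(d[1],d[0])))
S=cal("side");T=cal("top")
cv2.imwrite("pics/s16.png",np.hstack([cv2.resize(c["pixels"][a:a+150,b:b+100],None,fx=4,fy=4,interpolation=cv2.INTER_CUBIC) for c,a,b in((S,235,330),(T,150,340))]))
```

```text
t 17.42 pos [ 0.4625 -0.1668  0.097 ] iso -0.1346 -0.0 zang 73.35 xdown -1.0
j [-19.8   5.8 -20.9  63.4  -0.1  -3.1] F [ -2.   -1.5 -10.2] gap 0.023
0.13463356771016335 163.5011070175945
```

View pics/s16.png

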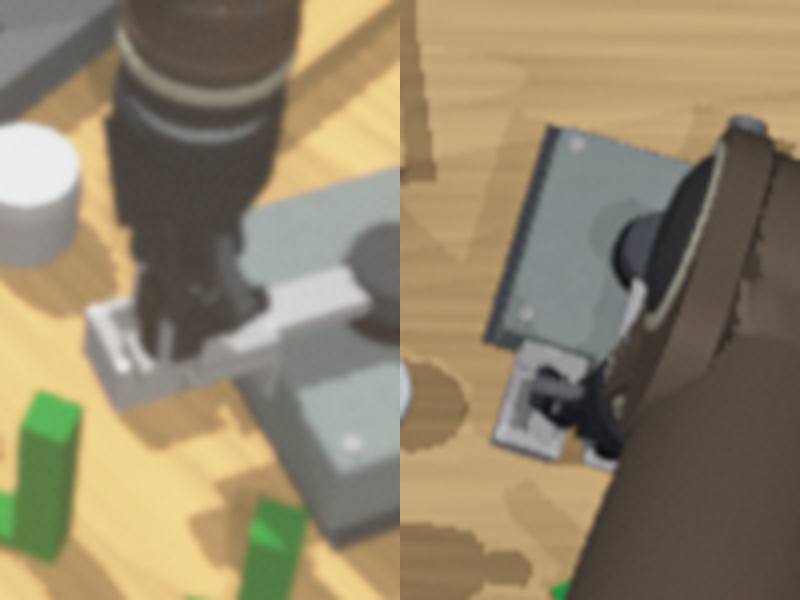

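Emit:
{"name": "drive_tool", "arguments": {"plan": [[[0.03,0,0,0,-1],[0,0,0,0,-0.3],[0,0,0,0,0.1],[0,0,0,0,0.4],[0,0,0,0,0.4],[0,0,0,0,0.4],[-0.4,0,0,0,0.4],[-0.8,0,0,0,0.4],[-0.8,0,0,0,0.4],[-0.8,0,0,0,0.4],[-0.8,0,0,0,0.4],[-0.8,0,0,0,0.4]]]}}

```text
time: 18.52
eef_pos: [0.4634, -0.1668, 0.209]
eef_rot: [-87.0, 89.9, -13.6]
contact_force: [0.5, -0.9, -0.6]
finger_gap: 0.06
```

Emit:
{"name": "drive_tool", "arguments": {"plan": [[[0,0,0.5,0,0.4],[0,0,1,0,0.4],[0,0,1,0,0.4],[0,0,1,0,0.4],[0,0,1,0,0.4],[0,0,1,0,0.4],[0,0,1,0,0.4],[0,0,1,0,0.4],[0,0,1,0,0.4],[0,0,1,0,0.4],[0,0,0.5,0,0.4],[0,0,0,0,0.4]]]}}

```text
time: 19.52
eef_pos: [0.5351, 0.0749, 0.2074]
eef_rot: [-31.0, 90.0, 42.6]
contact_force: [0.0, -0.3, 1.0]
finger_gap: 0.0598
```

Run:
```python
from h import *
s=st()
S=cal("side");T=cal("top")
cv2.imwrite("pics/s17.png",np.hstack([cv2.resize(c["pixels"][a:a+120,b:b+80],None,fx=5,fy=5,interpolation=cv2.INTER_CUBIC) for c,a,b in((S,245,350),(T,170,360))]))
cv2.imwrite("pics/t17.png",T["pixels"])
```

```text
t 19.52 pos [0.5351 0.0749 0.2074] iso -0.1337 0.2523 zang 73.65 xdown -1.0
j [ 8.   8.9 -3.3 77.8  0.  24.3] F [ 0.  -0.3  1. ] gap 0.0598
```

View pics/s17.png

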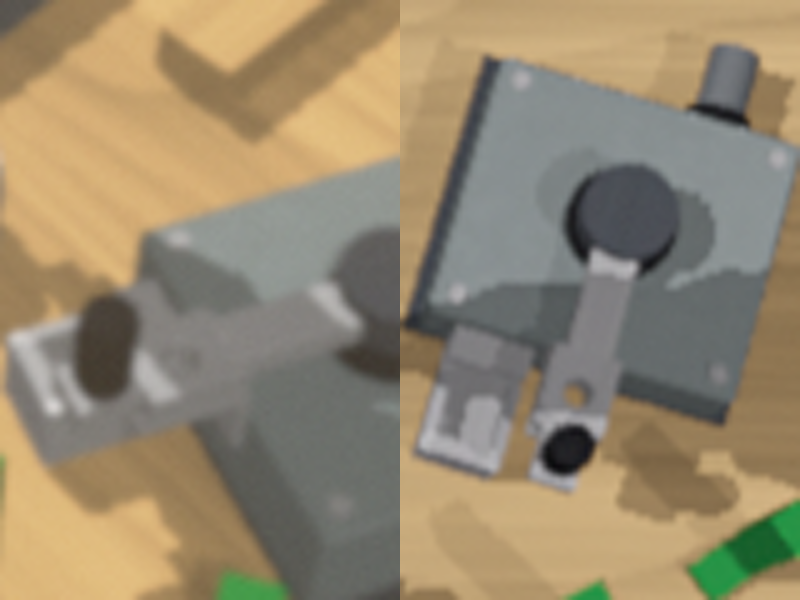

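View pics/t17.png

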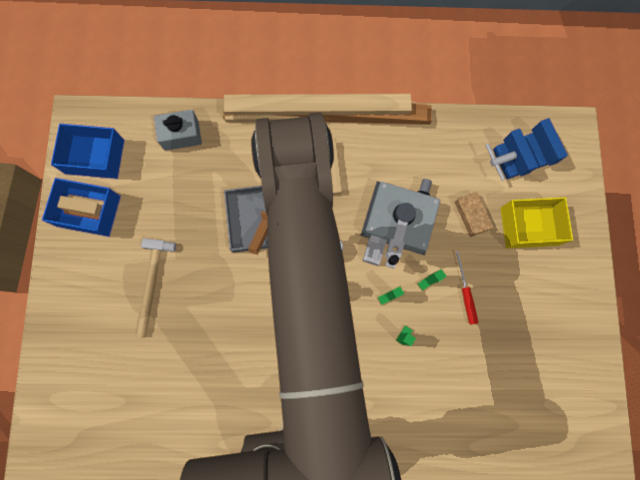

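Run:
```python
from h import *
T=cal("top");S=cal("side")
f=lambda a:(np.array(a)-[400,0])/5.+[360-.4,170-.4]
g=lambda a:np.array(a)/5.+[350-.4,245-.4]
print("hasp calc",O-.1*ex)
for n,p in(("eye top",onz(T,f([(575,392)]),.088)),("grip top",onz(T,f([(571,445)]),.13)),("grip side",onz(S,g([(112,305)]),.13)),("eye side",onz(S,g([(183,355)]),.088))):
    d=p[0,:2]-O;print(n,p,"r",np.linalg.norm(d),"ang",np.degrees(np.arctan2(d[1],d[0])))
```

```text
hasp calc [ 0.49571803 -0.17659847]
eye top [[ 0.49542184 -0.17569292  0.088     ]] r 0.10054423437663673 ang 163.0531496036872
grip top [[ 0.46099393 -0.16566661  0.13      ]] r 0.13640036859549842 ang 163.2397730041315
grip side [[ 0.46436337 -0.16367767  0.13      ]] r 0.13377853033539674 ang 162.00788414640851
eye side [[ 0.49511725 -0.17737755  0.088     ]] r 0.10035895928776609 ang 164.02389072136407
```

Run:
```python
from h import *
S=cal("side")
cv2.imwrite("pics/s18.png",S["pixels"])
```

```text
(no output)
```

View pics/s18.png

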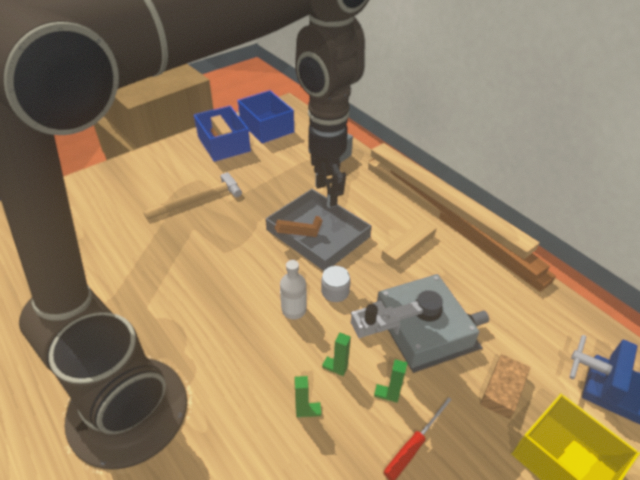

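The keeper lies in the tray at (300,226). The handle points along the front at (390,312), and the bystanders look where they were. I'm handing in now.

```bash
python3 -c "
from workcell import r
print(r.sign_off())"
```

```text
the job is handed in; nothing more can be done
None
```

The isolator is ready for its padlock: the keeper is in the grey tray and the handle is at off. The job was handed in at about 20 s of the 64 s allowed, and sign-off gave no verdict.

- **Keeper:** I gripped it near its top and tilted it about 25° against the seat so its heel cleared the curb. Then I drew it out, lifted it and let it go in the tray, with the handle still at on (about 0.28 rad). It fell over on release and now lies with its far end resting on the tray's near wall. Its foot is about 1 cm from the tray centre, on the floor, and it stayed put in the later pictures.
- **Handle:** I swung it round by its grip post to the computed off angle and let go. The two cameras put its padlock hole 1 mm from where the hasp hole should be by calculation. Their readings of the handle angle (target 163.5°) differed by up to 2°, from 162.0° to 164.0°, which is at most about 3 mm at the hole, within the 5 mm limit. My direct picture measurements of the hasp hole itself, made at the start, were coarser: they differed by 1.4 mm (top camera) and 5.7 mm (side camera) from that calculated position. I relied on the calculated one.
- **Everything else:** the bystanders and green look-alikes look unmoved in the final pictures, judged by eye. The arm was clear of everything at the end.

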